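Bring the vacuum line on, key by key

ROBOT

A 6-joint arm with a two-finger parallel gripper is mounted at the origin on the work surface. World frame = base frame: x ahead of the robot, y to its left, z up, the work surface at z = 0. Lengths are in m, angles in rad, forces in N, time in s.
With the tool pointing down it reaches from about 0.425 to 0.925 m from the base axis. Payload 12.5 kg.
Tool frame: the origin (TCP) lies on the centre line of the jaws, within the pads' length; the fingertips stand 17 mm ahead of it and the grasp point (between the pads) lies 2 mm behind it; y points along the fingers, x is the direction in which the jaws open and shut, and the axes are right-handed (so a half turn about y gives the same grasp; the last joint's range is limited). The gripper opens to 85 mm and grips with 20 to 120 N. Pads are 22 mm wide; open, the fingers measure 114 mm over their backs; the gripper's body (76 mm by 85 mm) begins 54 mm behind the grasp point. The pads swing forward as they close: fully open they stand 13 mm farther back than shut.
Start: joints at [-1.452, 0.491, 1.559, -0, 1.092, -0.106], TCP at [0.139, -0.609, 0.224] pointing down, gripper open.
Joint ranges: [-3.1, 3.1], [-0.84, 2.19], [0.05, 2.79], [-1.13, 4.28], [0.06, 2.93], [-2.69, 2.69]. Speed limits (rad/s): [2.22, 2.22, 2.79, 3.14, 3.14, 3.14].

INTERFACE

Orientations are given as [roll, pitch, yaw] about the fixed x, y, z axes, in that order (R = Rz(yaw) Ry(pitch) Rx(roll)).
In Python, from rig import robot gives the robot as it stands.
- The arm moves only by the tool jog_arm, never from a script. Its argument "series" is a list of rows, each a list of 2 entries, a list of its own where there are three numbers: the shift along the world's x, y, z in cm, then the turn about the world's z in units of 5 degrees (1.0 is 5 degrees). In form: [[[x, y, z], roll], ...]. A call has 1 to 5 rows; each row shifts and turns the commanded pose from where the row before left it; what a row does not reach is not made up. A row lasts 1/10 s, in which the tool goes at most 50 mm and 8.59 degrees, less where a joint would pass 70% of its speed; a pose out of reach is approached as far as the arm can. A call with a gripper value outside its range is refused whole. "claw" is the gripper's target within -1 to 1 (fully open at 1, half-way at 0, shut at -1), set as the call begins (left out, the last holds). The fingers move at their own pace and stop on an object; "newtons" is the grip in N (left out, the last holds). Time passes only in rows, so rows that do not move let the fingers close. It gives the time, the measured TCP pose, the force and the opening at its end, in the units of the state.
- robot.observe(): the state, without advancing time (a new reading comes with each control period).
- robot.camera(name): name is "scene" or "top"; returns the picture (480x640x3 uint8, red, green, blue); there is no depth.
- robot.calibration(name): a dict with "fx", "fy", "cx", "cy" (pixels), "D" ([k1, k2, p1, p2, k3] as OpenCV has them; the pictures are not rectified), "rvec" (rotation vector, rad) and "tvec" (3), from world to camera coordinates, as OpenCV has them. Camera axes: x right, y down, z forward; pixel columns grow to the right and rows downward; lengths in m; the calibration is good to about 2 mm. A picture is of the moment at which its call begins. calibration takes no time and is no camera call.
- robot.job_done(): hands the job in, once; it reports no verdict.
Trained networks look in the newest picture that a camera, given by its name, has taken for a name from the list of things; names that differ only in an ending like _2 or _b are one class to them, and where a whole thing is asked for, a point or a joint stands for the part that bears it (a point fixed in the world has none). Each returns a list of dicts, best first, with "confidence" (0 to 1); they miss things now and then, are a little off and sometimes report something else, mostly with a low value. They report only what shows in the picture. A call takes as long as a camera call. They do not tell look-alikes from the thing itself.
- robot.outline_of(query, camera): "region" (480x640 bool, what is visible of it) and "bbox" ([left, top, right, bottom] in pixels, round what is visible of it).
The state is a dict: "clock": time; "joint_positions": joint angles; "qvel": joint speeds; "joint_efforts": joint torques, N m; "position": TCP position; "tcp_rot": TCP orientation; "contact_force": force on the tool from outside, world axes, zero at the start; "moment": the same for the moment, N m; "width": finger opening in m.
Only numpy, scipy, OpenCV 4.12 (cv2) and the standard library are available. Lean on these libraries where they do the work, as an engineer would, in place of code of your own. Each camera call takes 0.05 s, during which the arm holds its last target.

TASK

Bring the vacuum line on by pressing three push keys with a fingertip, gently, each down until it is fully home: first the pump's broad mushroom key, then the slim round stem on top of the upright valve, and last the square key on the gauge box. Do not begin pushing a key before the ones ahead of it are home. Grasp and lift nothing, do not shove the gauge box, and leave everything else on the bench where it is.

Things in the scene. Friction and masses are not known exactly. Their poses are not given: they have to be found in the camera images.
- pump: Small vacuum pump, 190 long (x), 100 wide (y), 111 tall: a grey block at the front (-x end, top 90 above the bench) and a finned aluminium motor lying along x behind it (top 111). Origin: centre of the underside. Bolted to the bench. Its underside is at z = 0.
- pump_key_top (a point): Centre of the top of the pump's push key, a black mushroom head 42 across (flat top 30 across), on the middle of the grey block 60 in front (-x) of the pump's origin; top 113 above the bench when out, 101 when home. Moves with the key.
- pump_key (a joint): How far the pump key is pushed in, m: 0 out, 0.012 home. Slides straight down 12 mm to a rigid stop against a friction of about 2.5 N and stays wherever it is left. Its cap is soft-touch: sprung on the key, it gives 0.4 mm per N over 2 N (4 mm at most) and springs back when let go; the joint value leaves that out. 5 mm of cap stays proud when home, so wider fingers clear what is beneath.
- valve: Upright round steel vacuum valve, 72 across at its widest, on a 100 x 100 x 10 mounting plate, with one stub pipe to its +y side (56 out, 50 up). Body top 129 above the bench. Origin: centre of the underside. Bolted to the bench. Its underside is at z = 0.
- valve_key_top (a point): Centre of the flat top of the valve's push stem, a plain round steel pin 22 across standing on the valve's axis; top 149 above the bench when out, 137 when home. Moves with the stem.
- valve_key (a joint): How far the valve stem is pushed in, m: 0 out, 0.012 home. Slides straight down 12 mm to a rigid stop against a friction of about 2.5 N and stays wherever it is left. Its cap is soft-touch: sprung on the key, it gives 0.4 mm per N over 2 N (4 mm at most) and springs back when let go; the joint value leaves that out. 5 mm of cap stays proud when home, so wider fingers clear what is beneath.
- gauge: Grey gauge box, 130 (x) x 120 (y) x 70 tall, about 1 kg, with a flat round dial on its top. It only stands on the bench (loose). Origin: centre of the underside.
- gauge_key_top (a point): Centre of the flat top of the gauge box's push key, a square black cap 28 x 28, on the top of the box 38 in front (-x) of the box's origin; top 93 above the bench when out, 81 when home. Moves with the key.
- gauge_key (a joint): How far the gauge key is pushed in, m: 0 out, 0.012 home. Slides straight down 12 mm to a rigid stop against a friction of about 2.5 N and stays wherever it is left. Its cap is soft-touch: sprung on the key, it gives 0.4 mm per N over 2 N (4 mm at most) and springs back when let go; the joint value leaves that out. 5 mm of cap stays proud when home, so wider fingers clear what is beneath.
- blank_flange: Bystander, loose: steel blank flange, a disc 70 across and 16 tall (mm). To be left alone.
- gasket: Bystander, loose: copper gasket, a ring 48 outside, 36 inside, 5 tall (mm). To be left alone.
- jar: Bystander, loose: small closed jar, 44 across and 55 tall (mm). To be left alone.
- solvent: Bystander, loose: closed white bottle, 52 across and 130 tall (mm). To be left alone.
- tape: Bystander, loose: tape roll lying flat, a ring 84 outside, 60 inside, 24 tall (mm). To be left alone.
- spanner: Bystander, loose: steel open-ended spanner about 160 long, lying flat (mm). To be left alone.
- driver: Bystander, loose: screwdriver about 180 long, lying flat (mm). To be left alone.
Things that resemble listed ones, but are neither listed nor needed, are in the scene too. Leave any red look-alike of the gauge alone.

How it is judged:
On the way, in this order (a step that is already met when the one before it is completed fails the run):
1. the pump's key is home (value of joint pump_key above 0.009 m), for 0.1 s.
2. the valve's stem is home (value of joint valve_key above 0.009 m), for 0.1 s.
3. the gauge box's key is home (value of joint gauge_key above 0.009 m), for 0.1 s.
At the end, for the whole second after the job is handed in: All three keys are pushed in by more than 9 of their 12 mm; the gauge box stands within 15 mm of where it was, at rest, and every bystander within 15 mm of where it was (value of joint each of pump_key, valve_key, gauge_key above 0.009 m and distance of each of gauge, blank_flange, gasket, jar, solvent, tape, spanner, driver from where it was at the start of the episode below 0.015 m and linear speed of gauge below 0.02 m/s); the robot touches nothing.
It fails at once if the valve's stem is pushed (over 5 mm) before the pump's key is home (value of joint valve_key above 0.005 m and value of joint pump_key below 0.009 m).
It fails at once if the gauge box's key is pushed (over 5 mm) before the pump's key and the valve's stem are home (value of joint gauge_key above 0.005 m and value of joint any of pump_key, valve_key below 0.009 m).
It fails at once if the pump, the valve or the gauge box is pressed harder than 20 N (contact force between any of the arm, the fingers and pump above 20 N or contact force between any of the arm, the fingers and valve above 20 N or contact force between any of the arm, the fingers and gauge above 20 N).
It fails at once if the gauge box is shifted over 15 mm, lifted or tipped (distance of gauge from where it was at the start of the episode above 0.015 m or height (world z) of gauge above 0.006 m or angle between gauge's own z axis and vertical above 0.1 rad).
It fails at once if a bystander is shifted more than 15 mm or lifted (distance of any of blank_flange, gasket, jar, solvent, tape, spanner, driver from where it was at the start of the episode above 0.015 m).
It also fails if it takes over 54 s, if anything falls off the work surface, if the arm or the gripper's body presses on something with over 40 N, if the wrist force passes 120 N, or if a joint passes its speed limit or range.

## Working session

There is one attempt and no reset: what is moved stays moved. The work goes in short steps, Python scripts to look and compute and a tool call to move; the robot and the scene stay as the last step left them, time stands still between calls to the robot, and variables do not carry over. Pictures are saved under pics/ and viewed, and the job is handed in when it is done.

Besides the shell and the picture viewer there is one more tool, called after "Call:" as name(argument=value, ...) on one line, values as JSON. jog_arm: Moves the arm, as the interface text tells. Its arguments: {"type":"object","properties":{"series":{"type":"array"},"claw":{"type":"number"},"newtons":{"type":"number"}},"required":["series"]}

```bash
mkdir -p pics; python3 - <<'E'
from rig import robot
import cv2
for n in("scene","top"):
    im=robot.camera(n); cv2.imwrite(f"pics/{n}0.png",im[:,:,::-1])
    print(n,robot.calibration(n))
s=robot.observe();print(s)
E
```

```text
scene {'fx': 592.477646725325, 'fy': 592.477646725325, 'cx': 319.0272879110031, 'cy': 241.31226805603603, 'D': array([-0.00980963,  0.        ,  0.        ,  0.        ,  0.        ]), 'rvec': array([ 1.70804055,  2.04916987, -0.64169128]), 'tvec': array([ 0.08118682, -0.32593665,  1.92513365])}
top {'fx': 485.2780572320987, 'fy': 485.2780572320987, 'cx': 309.0395363840839, 'cy': 242.97788831820236, 'D': array([0.00349656, 0.        , 0.        , 0.        , 0.        ]), 'rvec': array([ 2.13983692, -2.2017451 ,  0.1014809 ]), 'tvec': array([0.01637685, 0.51072747, 1.5938693 ])}
{'clock': 0.1, 'joint_positions': array([-1.45161568e+00,  4.91480993e-01,  1.55940770e+00, -7.01847917e-06,
        1.09173285e+00, -1.05616253e-01]), 'qvel': array([-0.00021196, -0.00177297,  0.00078124,  0.00154661,  0.00071702,
       -0.00092072]), 'joint_efforts': array([ 3.97382362e-03, -6.19446659e+01, -2.62026197e+01,  2.25084207e-06,
        2.94144753e-03, -2.69441259e-06]), 'position': array([ 0.13930164, -0.60904882,  0.22389094]), 'tcp_rot': array([-1.57069405e+00,  1.02381396e-03, -1.34599614e+00]), 'contact_force': array([ 0.26395446,  0.29955999, -0.31485213]), 'moment': array([-0.05853562,  0.03716293,  0.0016461 ]), 'width': 0.08522883168524646}
```

View pics/scene0.png

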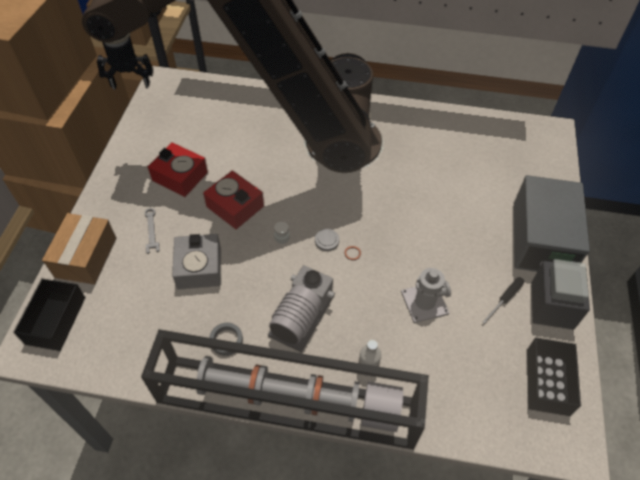

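View pics/top0.png

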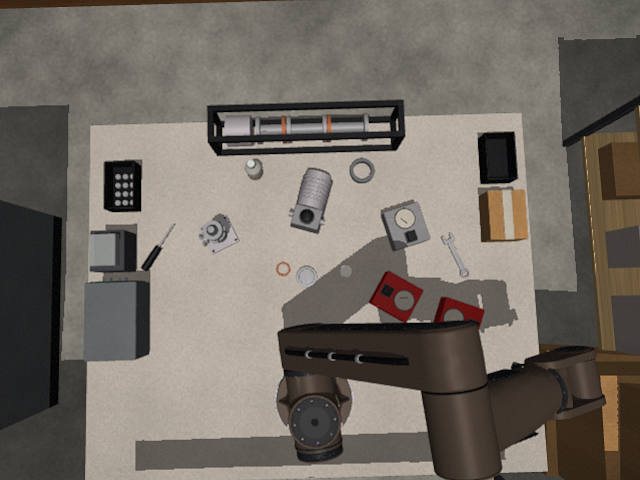

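```bash
cat > h.py <<'E'
from rig import robot
import numpy as np,cv2
from scipy.optimize import least_squares
def cal(n):
    c=robot.calibration(n);K=np.array([[c['fx'],0,c['cx']],[0,c['fy'],c['cy']],[0,0,1]]);return K,c['D'],c['rvec'],c['tvec']
def at_z(n,uv,z):
    K,D,r,t=cal(n);p=cv2.undistortPoints(np.array([[uv]],float),K,D)[0,0]
    R=cv2.Rodrigues(r)[0];d=R.T@np.array([p[0],p[1],1]);o=-R.T@t
    return o+d*(z-o[2])/d[2]
def proj(n,X):
    K,D,r,t=cal(n);return cv2.projectPoints(np.array(X,float).reshape(-1,3),r,t,K,D)[0][:,0]
E
python3 - <<'E'
from h import *
ims={n:robot.camera(n) for n in("scene","top")}
Z={"pump":.0,"valve":0,"gauge":0,"pump_key_top":.113,"valve_key_top":.149,"gauge_key_top":.093}
for q in Z:
  for n in ims:
    for d in robot.outline_of(q,n):
        m=d['region'];v,u=np.nonzero(m)
        b=d['bbox'];c=(u.mean(),v.mean())
        print(q,n,round(d['confidence'],2),np.round(b),np.round(c,1),m.sum(),np.round(at_z(n,c,Z[q]),4))
t=ims["top"][:,:,::-1];s=ims["scene"][:,:,::-1]
def crop(im,u,v,h=30): return cv2.resize(im[v-h:v+h,u-h:u+h],(260,260),interpolation=cv2.INTER_CUBIC)
a=np.hstack([crop(t,306,216),crop(t,215,230),crop(t,405,225)])
b=np.hstack([crop(s,313,280),crop(s,432,280),crop(s,195,245)])
cv2.imwrite("pics/crops.png",np.vstack([a,b]))
E
```

```text
pump scene 0.59 [268. 263. 334. 351.] [301.4 308.9] 3295 [ 0.6317 -0.0161  0.    ]
pump top 0.61 [288. 167. 335. 233.] [311.5 200.6] 1832 [ 0.6583 -0.0108  0.    ]
valve scene 0.94 [401. 270. 453. 324.] [427.1 296.2] 1750 [0.5321 0.3085 0.    ]
valve top 0.58 [200. 215. 237. 253.] [218.4 233.9] 941 [0.5531 0.3085 0.    ]
gauge scene 0.95 [173. 233. 221. 290.] [196.8 261.4] 2489 [ 0.5377 -0.3319  0.    ]
gauge scene 0.91 [206. 174. 262. 227.] [234.6 199.3] 2165 [ 0.3022 -0.286   0.    ]
gauge scene 0.67 [149. 138. 210. 196.] [177.9 168.8] 2163 [ 0.2159 -0.4915  0.    ]
gauge scene 0.16 [428. 270. 438. 280.] [432.5 275.1] 62 [0.4623 0.3185 0.    ]
gauge top 0.83 [436. 297. 488. 332.] [457.4 311.7] 943 [ 0.2691 -0.4864  0.    ]
gauge top 0.72 [369. 273. 420. 321.] [396.1 295.5] 1635 [ 0.3283 -0.2844  0.    ]
gauge top 0.64 [382. 201. 431. 250.] [405.7 225.8] 1583 [ 0.5624 -0.3277  0.    ]
pump_key_top scene 0.56 [306. 270. 324. 285.] [312.7 277.1] 156 [0.5979 0.0079 0.113 ]
pump_key_top scene 0.53 [269. 263. 336. 350.] [301.9 308.6] 3374 [ 0.6912 -0.0015  0.113 ]
valve_key_top scene 0.52 [426. 269. 438. 280.] [432.4 275. ] 85 [0.56   0.3002 0.149 ]
gauge_key_top scene 0.57 [402. 270. 454. 322.] [427.3 295.9] 1836 [0.5877 0.2985 0.093 ]
gauge_key_top scene 0.48 [162. 147. 173. 159.] [165.4 153. ] 116 [ 0.2401 -0.5044  0.093 ]
gauge_key_top scene 0.4 [236. 191. 250. 201.] [241.2 195.2] 126 [ 0.3563 -0.2422  0.093 ]
gauge_key_top scene 0.38 [274. 223. 291. 243.] [281.6 232.7] 281 [ 0.4631 -0.1024  0.093 ]
gauge_key_top scene 0.16 [266. 266. 336. 351.] [301.8 308.3] 3497 [ 0.6795 -0.0042  0.093 ]
gauge_key_top top 0.62 [403. 229. 418. 242.] [411.6 235.6] 108 [ 0.5187 -0.3266  0.093 ]
```

View pics/crops.png

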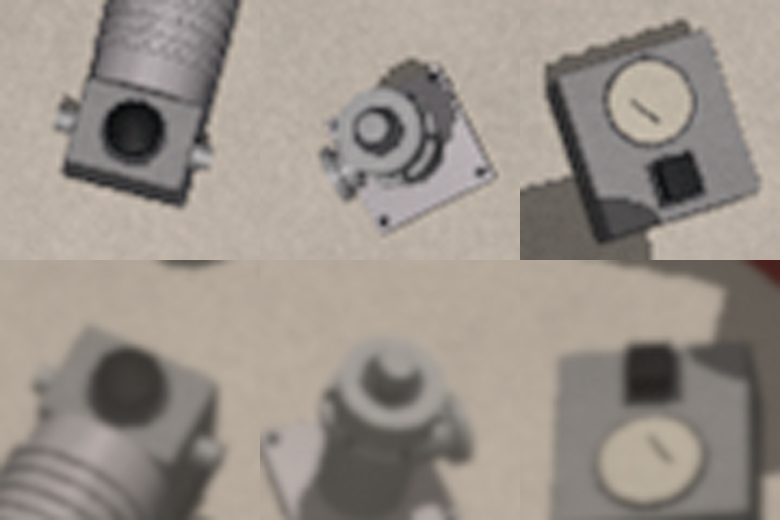

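```bash
python3 - <<'E'
from h import *
P={"pump":(.113,(306.4,215.9),(312.3,278)),"valve":(.149,(210.3,229),(432.4,275.2)),"gauge":(.093,(411.5,236),(195,239.5))}
for k,(z,t,s) in P.items(): print(k,np.round(at_z("top",t,z),4),np.round(at_z("scene",s,z),4))
ims={n:robot.camera(n) for n in("scene","top")}
E0={"pump":.021,"valve":.011,"gauge":.02}
rows=[]
for n in("top","scene"):
  r=[]
  for k,(z,t,s) in P.items():
    X=at_z("top",t,z); 
    im=ims[n][:,:,::-1]; c=proj(n,X)[0].round().astype(int);h=16
    cr=cv2.resize(im[c[1]-h:c[1]+h,c[0]-h:c[0]+h],(260,260),interpolation=cv2.INTER_CUBIC)
    a=np.linspace(0,2*np.pi,40); rr=E0[k] if k!="pump" else .015
    pts=proj(n,[X+[rr*np.cos(x),rr*np.sin(x),0] for x in a])
    q=((pts-c+h+.5)*260/(2*h)).round().astype(int)
    cv2.polylines(cr,[q],True,(0,255,0),1); r.append(cr)
  rows.append(np.hstack(r))
cv2.imwrite("pics/ov.png",np.vstack(rows))
E
```

```text
pump [0.5889 0.0076 0.113 ] [0.6007 0.0073 0.113 ]
valve [0.5511 0.3052 0.149 ] [0.5606 0.3002 0.149 ]
gauge [ 0.5174 -0.3261  0.093 ] [ 0.5274 -0.3246  0.093 ]
```

View pics/ov.png

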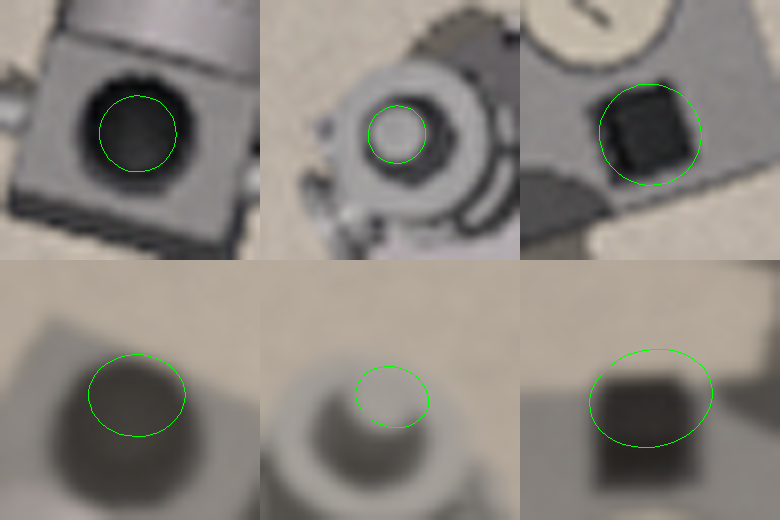

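Call:
jog_arm(series=[[[2.4,3.2,0],0],[[2.4,3.2,0],0],[[2.4,3.2,0],0],[[2.4,3.2,0],0],[[2.4,3.2,0],0]], claw=-1, newtons=20)

```text
clock: 1.4
position: [0.2601, -0.448, 0.2246]
tcp_rot: [-1.571, -0.0, -1.346]
contact_force: [0.3, 0.8, -0.3]
width: 0.0118
```

Call:
jog_arm(series=[[[2.4,3.2,0],0],[[2.4,3.2,0],0],[[2.4,3.2,0],0],[[2.4,3.2,0],0],[[2.4,3.2,0],0]])

```text
clock: 1.9
position: [0.3801, -0.288, 0.2247]
tcp_rot: [-1.571, -0.001, -1.346]
contact_force: [0.4, 0.7, -0.9]
width: -0.0001
```

Call:
jog_arm(series=[[[4.2,2.6,0],0],[[4.2,2.6,0],0],[[4.2,2.6,0],0],[[4.2,2.6,0],0],[[4.2,2.8,0],0]])

```text
clock: 2.4
position: [0.5906, -0.1562, 0.2246]
tcp_rot: [-1.57, -0.0, -1.346]
contact_force: [-0.2, -0.7, 0.1]
width: -0.0
```

Call:
jog_arm(series=[[[0,4,-1],0],[[0,4,-1],0],[[0,4,-1],0],[[0,4.4,-1],0],[[0,0,0],0]])

```text
clock: 2.9
position: [0.5881, 0.0108, 0.1833]
tcp_rot: [-1.573, 0.001, -1.342]
contact_force: [0.7, 0.2, 0.3]
width: 0.0
```

```bash
python3 - <<'E'
from h import *
s=robot.observe();p=s['position'];print(p,s['contact_force'])
r=[]
for n in("top","scene"):
    im=robot.camera(n)[:,:,::-1]; c=proj(n,[p[0],p[1],.12])[0];c=c.round().astype(int);h=40
    cr=cv2.resize(im[c[1]-h:c[1]+h,c[0]-h:c[0]+h],(390,390),interpolation=cv2.INTER_CUBIC)
    q=((proj(n,[p-[0,0,.017]])[0]-c+h+.5)*390/80).round().astype(int)
    cv2.circle(cr,tuple(int(x) for x in q),3,(0,255,0),1); r.append(cr)
cv2.imwrite("pics/p1.png",np.hstack(r))
E
```

```text
[0.58808276 0.01078833 0.18325027] [0.74215015 0.17396505 0.31959965]
```

View pics/p1.png

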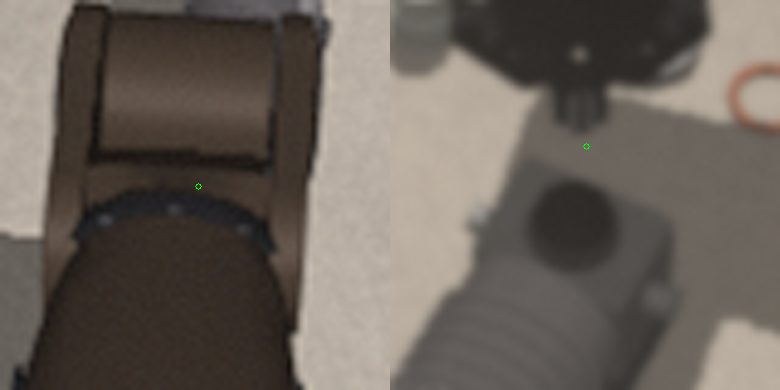

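Call:
jog_arm(series=[[[0.2,0,-1],0],[[0,0,-1],0],[[0,0,-0.8],0],[[0,0,0],0],[[0,0,0],0]])

```text
clock: 3.5
position: [0.5909, 0.006, 0.1561]
tcp_rot: [-1.571, 0.0, -1.347]
contact_force: [-0.5, 0.4, -0.1]
width: -0.0001
```

Call:
jog_arm(series=[[[0,0,-0.5],0],[[0,0,-0.4],0],[[0,0,-0.2],0],[[0,0,-0.2],0],[[0,0,0],0]])

```text
clock: 4.0
position: [0.5909, 0.0065, 0.1432]
tcp_rot: [-1.571, 0.0, -1.346]
contact_force: [0.5, 0.5, 0.2]
width: 0.0002
```

Call:
jog_arm(series=[[[0,0,-0.3],0],[[0,0,-0.3],0],[[0,0,-0.2],0],[[0,0,-0.2],0],[[0,0,-0.2],0]])

```text
clock: 4.5
position: [0.5909, 0.0065, 0.1312]
tcp_rot: [-1.571, -0.0, -1.346]
contact_force: [-0.2, -0.9, 0.1]
width: 0.0
```

Call:
jog_arm(series=[[[0,0,-0.2],0],[[0,0,-0.2],0],[[0,0,-0.2],0],[[0,0,0],0]])

```text
clock: 4.9
position: [0.5908, 0.0065, 0.1251]
tcp_rot: [-1.571, 0.0, -1.346]
contact_force: [-0.3, -0.6, 0.1]
width: -0.0001
```

```bash
cat > look.py <<'E'
from h import *
import sys
s=robot.observe();p=s['position'];print(p,s['contact_force'])
n="scene";im=robot.camera(n)[:,:,::-1]; c=proj(n,[p[0],p[1],p[2]-.015])[0];c=c.round().astype(int);h=30
cr=cv2.resize(im[c[1]-h:c[1]+h,c[0]-h:c[0]+h],(600,600),interpolation=cv2.INTER_CUBIC)
cv2.imwrite("pics/%s.png"%sys.argv[1],cr)
E
python3 look.py p2
```

```text
[0.5908288  0.00646655 0.12511974] [-0.33481781 -0.62778851  0.08145899]
```

View pics/p2.png

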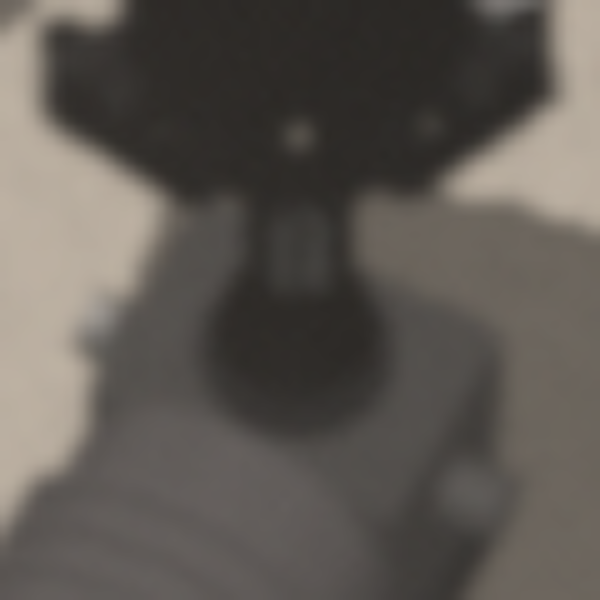

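```bash
python3 - <<'E'
from h import *
p=np.array([.5908,.0065,.1251]);c=proj("scene",[p[0],p[1],p[2]-.015])[0].round()
f=lambda X:((proj("scene",X)[0]-c+30.5)*10).round()
for zt in(.108,.113,.118,.122): print(zt,f([.5908,.0065,zt]),f([.6018,.009,zt]))
for x in(.589,.595,.600): print(x,[f([x+.021,.0076,z]) for z in(.100,.105,.110)],f([x,.0076+.021,.105]),f([x,.0076-.021,.105]))
E
```

```text
0.108 [302. 312.] [304. 350.]
0.113 [302. 302.] [304. 340.]
0.118 [302. 291.] [304. 329.]
0.122 [302. 283.] [304. 321.]
0.589 [array([292., 393.]), array([292., 383.]), array([292., 373.])] [389. 326.] [226. 300.]
0.595 [array([288., 413.]), array([288., 403.]), array([288., 393.])] [385. 346.] [222. 320.]
0.6 [array([284., 430.]), array([284., 420.]), array([284., 410.])] [381. 363.] [218. 337.]
```

```bash
python3 - <<'E'
from h import *
ims={n:cv2.imread(f"pics/{n}0.png") for n in("scene","top")}
Q={}
for q,z in(("gasket",.0025),("tape",.012),("spanner",.003)):
  for n in ims:
    robot.camera(n)
    for d in robot.outline_of(q,n)[:1]:
        v,u=np.nonzero(d['region']); b=d['bbox']; c=((b[0]+b[2])/2,(b[1]+b[3])/2)
        print(q,n,round(d['confidence'],2),np.round(b,1),np.round(at_z(n,c,z),4),np.round(at_z(n,(u.mean(),v.mean()),z),4))
E
python3 - <<'E'
import cv2
s=cv2.imread("pics/scene0.png");t=cv2.imread("pics/top0.png")
a=cv2.resize(t[205:260,190:245],(400,400),interpolation=cv2.INTER_CUBIC);b=cv2.resize(s[270:325,398:453],(400,400),interpolation=cv2.INTER_CUBIC)
import numpy as np;cv2.imwrite("pics/v.png",np.hstack([a,b]))
E
```

```text
gasket scene 0.55 [344.4 248.9 361.7 263.8] [0.4427 0.0941 0.0025] [0.4359 0.093  0.0025]
tape scene 0.76 [215.  322.9 245.5 355.8] [ 0.7568 -0.1751  0.012 ] [ 0.748  -0.1873  0.012 ]
tape top 0.7 [350.5 155.6 375.7 180.4] [ 0.7636 -0.1897  0.012 ] [ 0.757  -0.1866  0.012 ]
spanner scene 0.67 [149.  206.3 157.9 249. ] [ 0.4501 -0.4882  0.003 ] [ 0.4638 -0.4904  0.003 ]
spanner top 0.66 [444.4 232.4 467.8 274.9] [ 0.4628 -0.4922  0.003 ] [ 0.4666 -0.4889  0.003 ]
```

View pics/v.png

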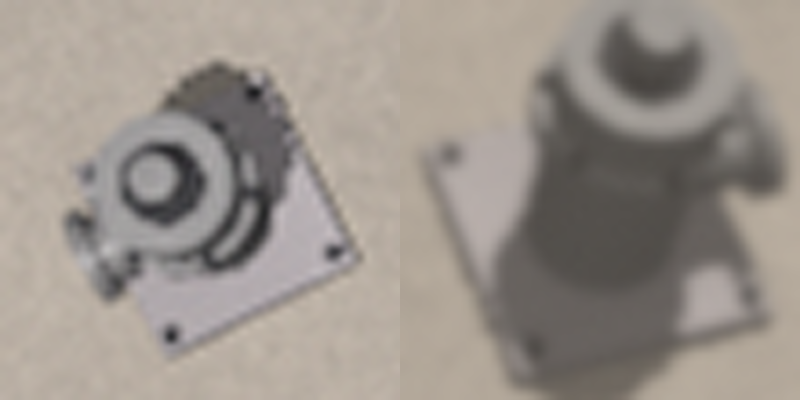

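```bash
python3 - <<'E'
from h import *
print(at_z("top",(218.7,233.6),.010),at_z("scene",(425.2,300.1),.010))
# ring centre of gasket, top z
print(at_z("top",(283.5,268.5),.0025),at_z("scene",(353,253.5),.0025))
T=(210.3,229);S=(432.4,275.2)
print("gasket conv; triang of picks:")
def tri(T,S):
    return least_squares(lambda X:np.r_[proj("top",X)[0]-T,proj("scene",X)[0]-S],[.55,0,.1])
for T,S in(((306.4,215.9),(312.3,278)),((210.3,229),(432.4,275.2)),((411.5,236),(195,239.5)),((218.7,233.6),(425.2,300.1))):
    r=tri(T,S);print(r.x,r.fun)
for n in("top","scene"):
    K,D,r,t=cal(n);R=cv2.Rodrigues(r)[0];print(n,-R.T@t,R[2])
E
```

```text
[0.5529033  0.30555805 0.01      ] [0.55106745 0.30342744 0.01      ]
[0.42935031 0.09016426 0.0025    ] [0.43314709 0.09261151 0.0025    ]
gasket conv; triang of picks:
[0.5913933  0.00642197 0.09788076] [ 0.39725281 -0.07310623  0.32100924  0.01204798]
[0.5528534  0.30380327 0.13799168] [ 1.17809606 -0.13192624  0.94645347 -0.03835619]
[ 0.51883616 -0.32920615  0.07991163] [ 0.10660497 -0.02753804  0.0915703   0.01067104]
[0.55265336 0.30382727 0.01292889] [ 0.34996746 -0.04099708  0.27797138 -0.00965361]
top [ 3.55877965e-01 -9.40983846e-05  1.63550633e+00] [ 0.09584004  0.0011752  -0.99539605]
scene [1.37176774 0.15098637 1.38362638] [-0.56914633 -0.09452132 -0.81678527]
```

Call:
jog_arm(series=[[[0.2,0,-0.2],0],[[0,0,-0.2],0],[[0,0,0],0]])

```text
clock: 5.85
position: [0.5928, 0.0065, 0.121]
tcp_rot: [-1.571, 0.0, -1.346]
contact_force: [-0.1, -0.5, -0.5]
width: -0.0002
```

Call:
jog_arm(series=[[[0,0,-0.2],0],[[0,0,-0.2],0],[[0,0,0],0]])

```text
clock: 6.15
position: [0.5928, 0.0065, 0.1171]
tcp_rot: [-1.571, 0.0, -1.346]
contact_force: [0.9, 0.3, 0.7]
width: -0.0
```

Call:
jog_arm(series=[[[0,0,-0.2],0],[[0,0,0],0]])

```text
clock: 6.35
position: [0.5928, 0.0065, 0.1152]
tcp_rot: [-1.571, 0.0, -1.346]
contact_force: [-0.3, -0.1, 0.6]
width: -0.0
```

Call:
jog_arm(series=[[[0,0,-0.2],0],[[0,0,0],0]])

```text
clock: 6.55
position: [0.5928, 0.0064, 0.1132]
tcp_rot: [-1.571, 0.0, -1.346]
contact_force: [-0.5, 0.1, 0.1]
width: -0.0
```

```bash
python3 look.py p3
```

```text
[0.59282562 0.00644315 0.11317558] [-0.48183274  0.12239648  0.05312447]
```

View pics/p3.png

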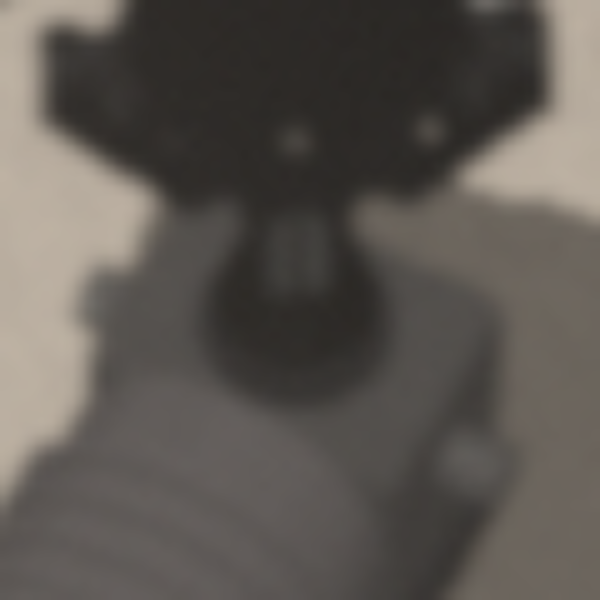

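Call:
jog_arm(series=[[[0,0,-0.2],0],[[0,0,0],0]])

```text
clock: 6.8
position: [0.5928, 0.0065, 0.1112]
tcp_rot: [-1.571, 0.0, -1.346]
contact_force: [-0.1, 0.0, 1.0]
width: 0.0001
```

Call:
jog_arm(series=[[[0,0,-0.2],0],[[0,0,0],0]])

```text
clock: 7.0
position: [0.5928, 0.0065, 0.1092]
tcp_rot: [-1.571, 0.0, -1.346]
contact_force: [0.4, 0.3, -0.8]
width: -0.0001
```

Call:
jog_arm(series=[[[0,0,-0.2],0],[[0,0,0],0]])

```text
clock: 7.2
position: [0.5928, 0.0064, 0.1072]
tcp_rot: [-1.571, -0.0, -1.346]
contact_force: [0.8, 0.7, -0.1]
width: -0.0
```

```bash
python3 - <<'E'
from h import *
s=robot.observe();p=s['position'];print(p,s['contact_force'],s['joint_positions'])
r=[]
for n,h in(("top",40),("scene",40)):
    im=robot.camera(n)[:,:,::-1]; c=proj(n,p)[0].round().astype(int)
    cr=cv2.resize(im[c[1]-h:c[1]+h,c[0]-h:c[0]+h],(400,400),interpolation=cv2.INTER_CUBIC)
    cr=np.clip(cr.astype(float)*1.8,0,255).astype(np.uint8)
    for dz in(-.017,.056,.1):
        q=((proj(n,[p+[0,0,dz]])[0]-c+h+.5)*5).round().astype(int)
        cv2.circle(cr,tuple(int(x) for x in q),3,(0,255,0),1)
    r.append(cr)
cv2.imwrite("pics/p4.png",np.hstack(r))
E
```

```text
[0.59283988 0.00642845 0.10717331] [ 0.82539309  0.68743085 -0.08583778] [-1.00487843e-01  5.84678404e-01  1.75498539e+00 -1.64465229e-04
  8.02255813e-01  1.24567545e+00]
```

View pics/p4.png

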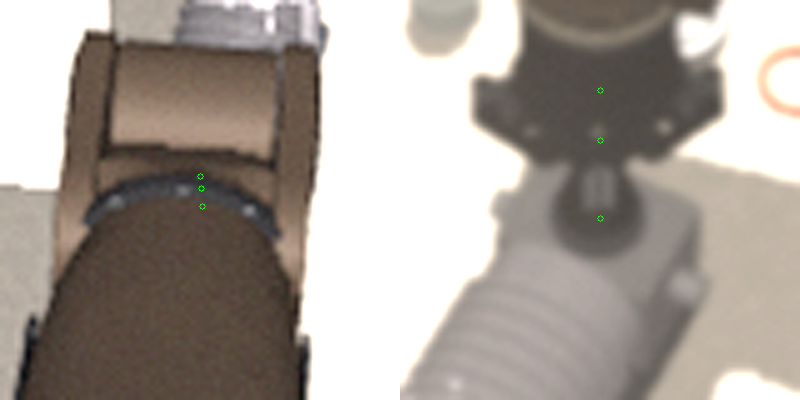

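```bash
python3 - <<'E'
from h import *
n="scene";a=cv2.imread("pics/scene0.png");b=robot.camera(n)[:,:,::-1]
h=25;u,v=313,283
f=lambda im:np.clip(cv2.resize(im[v-h:v+h,u-h:u+h],(400,400),interpolation=cv2.INTER_CUBIC).astype(float)*1.8,0,255).astype(np.uint8)
A,B=f(a),f(b)
for i in range(0,400,40):
    for X in(A,B): cv2.line(X,(0,i),(399,i),(0,255,255),1)
cv2.imwrite("pics/c.png",np.hstack([A,B]))
print(a[268:300,312].mean(1).round());print(b[268:300,312].mean(1).round())
E
```

```text
[149. 123.  87.  61.  55.  57.  60.  60.  61.  62.  63.  63.  64.  62.
  59.  56.  56.  58.  60.  70.  94. 120. 136. 143. 147. 148. 147. 145.
 143. 141. 138. 136.]
[44. 47. 53. 58. 60. 61. 60. 60. 60. 58. 54. 47. 45. 45. 45. 46. 47. 53.
 53. 56. 64. 75. 83. 88. 92. 93. 94. 94. 92. 92. 92. 92.]
```

View pics/c.png

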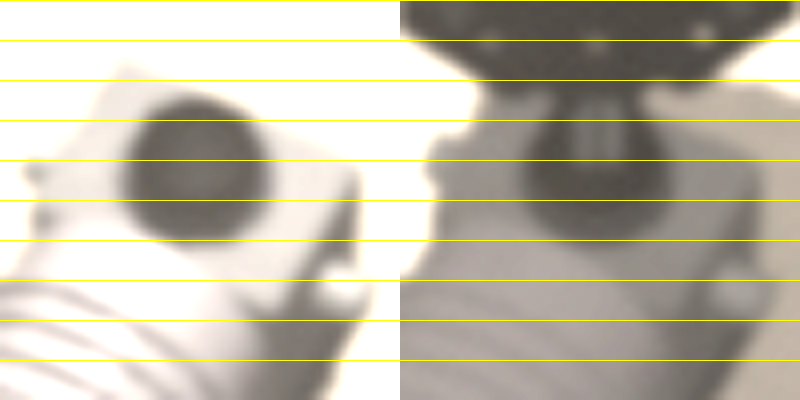

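Call:
jog_arm(series=[[[0.3,0,0],0],[[0,0,-0.1],0],[[0,0,0],0]])

```text
clock: 7.65
position: [0.596, 0.0065, 0.1063]
tcp_rot: [-1.571, -0.0, -1.346]
contact_force: [-0.6, 0.4, 0.2]
width: -0.0001
```

Call:
jog_arm(series=[[[0,0,-0.1],0],[[0,0,0],0]])

```text
clock: 7.85
position: [0.5958, 0.0065, 0.1053]
tcp_rot: [-1.571, -0.0, -1.346]
contact_force: [0.1, -0.6, 0.4]
width: 0.0001
```

Call:
jog_arm(series=[[[0,0,-0.1],0],[[0,0,0],0]])

```text
clock: 8.05
position: [0.596, 0.0064, 0.1045]
tcp_rot: [-1.571, -0.0, -1.346]
contact_force: [-0.2, 0.5, 2.1]
width: -0.0001
```

Call:
jog_arm(series=[[[0,0,-0.1],0],[[0,0,0],0]])

```text
clock: 8.25
position: [0.596, 0.0064, 0.1034]
tcp_rot: [-1.571, -0.0, -1.346]
contact_force: [-1.3, -0.1, 2.3]
width: -0.0001
```

Call:
jog_arm(series=[[[0,0,-0.1],0],[[0,0,0],0]])

```text
clock: 8.45
position: [0.596, 0.0065, 0.1023]
tcp_rot: [-1.571, -0.0, -1.346]
contact_force: [-0.7, -0.0, 1.8]
width: -0.0001
```

Call:
jog_arm(series=[[[0,0,-0.1],0],[[0,0,-0.1],0],[[0,0,0],0]])

```text
clock: 8.75
position: [0.596, 0.0064, 0.1003]
tcp_rot: [-1.571, -0.0, -1.346]
contact_force: [-0.6, -1.5, 1.9]
width: 0.0003
```

Call:
jog_arm(series=[[[0,0,-0.1],0],[[0,0,-0.1],0],[[0,0,0],0]])

```text
clock: 9.05
position: [0.596, 0.0065, 0.0983]
tcp_rot: [-1.571, -0.0, -1.346]
contact_force: [0.6, 0.5, 1.5]
width: -0.0002
```

Call:
jog_arm(series=[[[0,0,-0.1],0],[[0,0,-0.1],0],[[0,0,0],0]])

```text
clock: 9.35
position: [0.596, 0.0064, 0.0963]
tcp_rot: [-1.571, -0.0, -1.346]
contact_force: [-0.0, -0.1, 2.7]
width: 0.0001
```

Call:
jog_arm(series=[[[0,0,-0.1],0],[[0,0,-0.1],0],[[0,0,0],0]])

```text
clock: 9.65
position: [0.5959, 0.0064, 0.0943]
tcp_rot: [-1.571, -0.0, -1.346]
contact_force: [-0.3, 1.0, 2.4]
width: -0.0002
```

Call:
jog_arm(series=[[[0,0,-0.1],0],[[0,0,0],0]])

```text
clock: 9.85
position: [0.596, 0.0064, 0.0934]
tcp_rot: [-1.571, -0.0, -1.346]
contact_force: [-0.9, -0.3, 3.6]
width: 0.0001
```

Call:
jog_arm(series=[[[0,0,-0.1],0],[[0,0,0],0]])

```text
clock: 10.05
position: [0.596, 0.0065, 0.0926]
tcp_rot: [-1.571, -0.0, -1.346]
contact_force: [-1.1, 0.3, 5.9]
width: -0.0
```

Call:
jog_arm(series=[[[0,0,-0.1],0],[[0,0,0],0],[[0,0,0],0]])

```text
clock: 10.35
position: [0.596, 0.0064, 0.0918]
tcp_rot: [-1.57, -0.0, -1.346]
contact_force: [-1.5, 0.4, 8.0]
width: 0.0001
```

Call:
jog_arm(series=[[[0,0,0.8],0],[[0,0,3],0],[[0,0,4],0],[[0,0,1.5],0],[[-0.4,3,0],0]])

```text
clock: 10.85
position: [0.5933, 0.0346, 0.1872]
tcp_rot: [-1.567, -0.002, -1.349]
contact_force: [0.5, 0.5, 0.1]
width: 0.0003
```

```bash
python3 - <<'E'
from h import *
a=cv2.imread("pics/scene0.png");b=robot.camera("scene")[:,:,::-1]
h=25;u,v=313,283
f=lambda im:np.clip(cv2.resize(im[v-h:v+h,u-h:u+h],(400,400),interpolation=cv2.INTER_CUBIC).astype(float)*1.5,0,255).astype(np.uint8)
cv2.imwrite("pics/c2.png",np.hstack([f(a),f(b)]));print(robot.observe()['position'])
E
```

```text
[0.5915466  0.03946027 0.18588368]
```

View pics/c2.png

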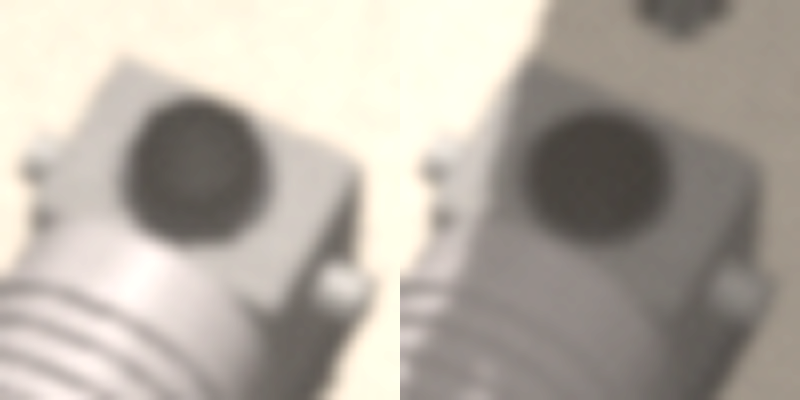

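The crop shows the pump key's upper edge about 2 px lower, at (311, 272), so the key has gone down. Next is the valve.

Call:
jog_arm(series=[[[-0.7,4,0],0],[[-0.7,4,0],0],[[-0.7,4,0],0],[[-0.7,4,0],0],[[-0.6,4,0],0]])

```text
clock: 11.4
position: [0.5572, 0.238, 0.1844]
tcp_rot: [-1.571, -0.0, -1.346]
contact_force: [0.7, 0.5, -0.2]
width: -0.0002
```

Call:
jog_arm(series=[[[-0.3,3.4,0],0],[[-0.2,3.4,0],0],[[0,0,0],0],[[0,0,0],0]])

```text
clock: 11.8
position: [0.5524, 0.3049, 0.184]
tcp_rot: [-1.572, -0.0, -1.344]
contact_force: [0.7, -0.6, 0.1]
width: 0.0003
```

```bash
python3 look.py v1
```

```text
[0.55242088 0.30485147 0.1840233 ] [ 0.65642679 -0.62983803  0.13052361]
```

View pics/v1.png

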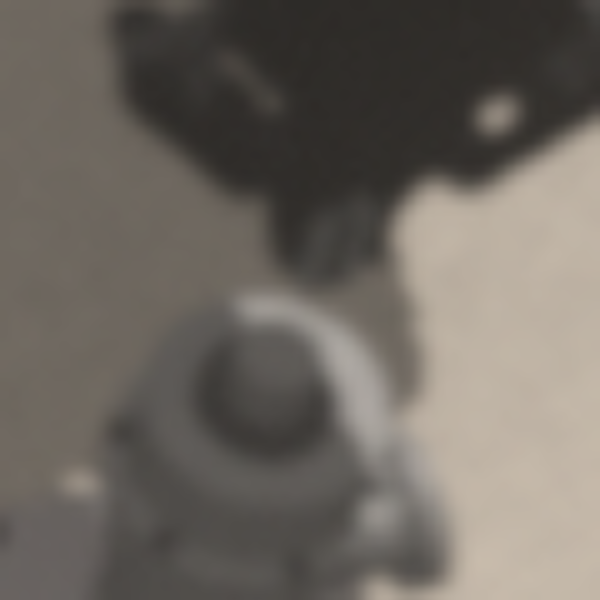

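```bash
python3 - <<'E'
from h import *
p=np.array([.5524,.3049,.184]);c=proj("scene",[p[0],p[1],p[2]-.015])[0].round()
f=lambda X:((proj("scene",X)[0]-c+30.5)*10).round()
for z in(.0,.137,.149,.167,.192,.24): print(z,f([.5524,.3049,z]),f([.5624,.3049,z]),f([.5524,.3149,z]))
E
```

```text
0.0 [196. 650.] [193. 682.] [234. 656.]
0.137 [282. 378.] [280. 412.] [323. 384.]
0.149 [291. 352.] [288. 386.] [331. 358.]
0.167 [303. 313.] [300. 347.] [344. 319.]
0.192 [321. 257.] [318. 291.] [362. 263.]
0.24 [356. 145.] [354. 180.] [399. 151.]
```

Call:
jog_arm(series=[[[0.2,-0.4,-1],0],[[0,0,-1],0],[[0,0,-0.8],0],[[0,0,0],0],[[0,0,0],0]])

```text
clock: 12.35
position: [0.555, 0.3002, 0.1561]
tcp_rot: [-1.571, -0.0, -1.346]
contact_force: [0.4, -0.0, -0.5]
width: -0.0
```

```bash
python3 look.py v2
```

```text
[0.55502769 0.30022424 0.15613707] [ 0.41633658 -0.04715386 -0.49887298]
```

View pics/v2.png

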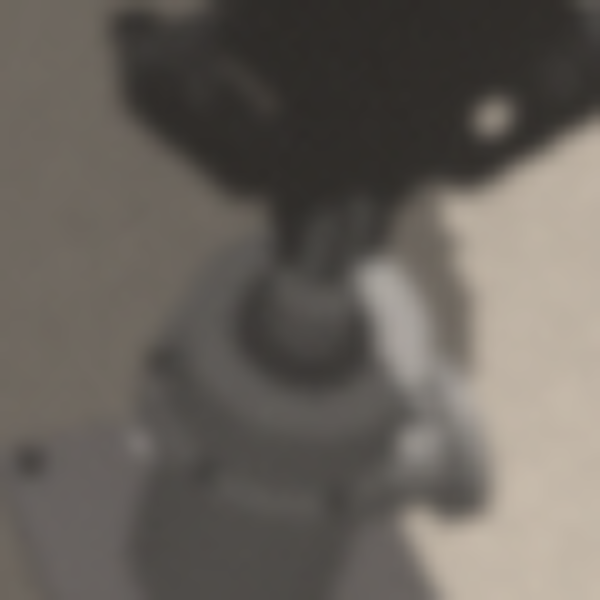

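Call:
jog_arm(series=[[[0,-0.2,-0.5],0],[[0,0,-0.3],0],[[0,0,0],0]])

```text
clock: 12.7
position: [0.5547, 0.2983, 0.148]
tcp_rot: [-1.571, -0.0, -1.346]
contact_force: [-0.6, -0.2, 0.2]
width: 0.0001
```

Call:
jog_arm(series=[[[0,0,-0.2],0],[[0,0,-0.2],0],[[0,0,0],0]])

```text
clock: 13.0
position: [0.5548, 0.2985, 0.1442]
tcp_rot: [-1.571, -0.0, -1.346]
contact_force: [0.4, -0.3, -0.8]
width: -0.0001
```

Call:
jog_arm(series=[[[0,0,-0.2],0],[[0,0,-0.1],0],[[0,0,0],0]])

```text
clock: 13.3
position: [0.555, 0.2985, 0.1415]
tcp_rot: [-1.571, -0.0, -1.346]
contact_force: [-1.0, -0.2, -0.2]
width: -0.0001
```

Call:
jog_arm(series=[[[0,0,-0.1],0],[[0,0,-0.1],0],[[0,0,0],0]])

```text
clock: 13.6
position: [0.555, 0.2985, 0.1394]
tcp_rot: [-1.571, -0.0, -1.346]
contact_force: [-0.6, 0.8, 1.1]
width: -0.0002
```

Call:
jog_arm(series=[[[0,0,-0.1],0],[[0,0,-0.1],0],[[0,0,0],0]])

```text
clock: 13.9
position: [0.555, 0.2984, 0.1373]
tcp_rot: [-1.571, -0.0, -1.346]
contact_force: [-0.6, -0.1, 1.3]
width: 0.0001
```

Call:
jog_arm(series=[[[0,0,-0.1],0],[[0,0,-0.1],0],[[0,0,0],0]])

```text
clock: 14.2
position: [0.555, 0.2985, 0.1353]
tcp_rot: [-1.571, -0.0, -1.346]
contact_force: [0.8, 0.4, 0.8]
width: 0.0002
```

```bash
python3 look.py v3
```

```text
[0.55497126 0.29847864 0.13529718] [0.81114889 0.37897365 0.81109614]
```

View pics/v3.png

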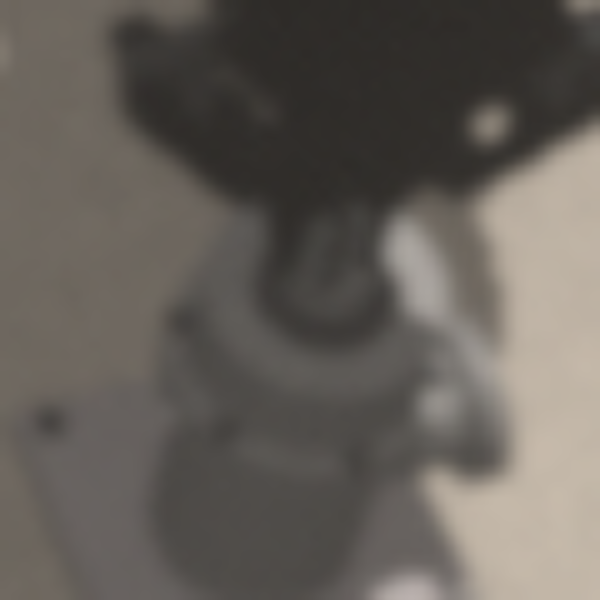

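Call:
jog_arm(series=[[[0,0,-0.1],0],[[0,0,-0.1],0],[[0,0,0],0]])

```text
clock: 14.55
position: [0.555, 0.2985, 0.1333]
tcp_rot: [-1.571, -0.0, -1.346]
contact_force: [0.8, -0.1, 2.0]
width: -0.0001
```

Call:
jog_arm(series=[[[0,0,-0.1],0],[[0,0,-0.1],0],[[0,0,0],0]])

```text
clock: 14.85
position: [0.555, 0.2985, 0.1313]
tcp_rot: [-1.571, -0.0, -1.346]
contact_force: [1.3, 0.4, 2.4]
width: -0.0002
```

Call:
jog_arm(series=[[[0,0,-0.1],0],[[0,0,-0.1],0],[[0,0,0],0]])

```text
clock: 15.15
position: [0.555, 0.2985, 0.1294]
tcp_rot: [-1.571, -0.0, -1.346]
contact_force: [0.2, 0.4, 4.6]
width: -0.0004
```

Call:
jog_arm(series=[[[0,0,-0.1],0],[[0,0,0],0]])

```text
clock: 15.35
position: [0.555, 0.2985, 0.1286]
tcp_rot: [-1.571, -0.0, -1.346]
contact_force: [0.2, 0.6, 5.8]
width: 0.0002
```

Call:
jog_arm(series=[[[0,0,-0.1],0],[[0,0,0],0],[[0,0,0],0]])

```text
clock: 15.65
position: [0.555, 0.2985, 0.1279]
tcp_rot: [-1.57, -0.0, -1.346]
contact_force: [0.1, -0.7, 7.6]
width: 0.0003
```

Call:
jog_arm(series=[[[0,0,0.8],0],[[0,0,3],0],[[0,0,3],0],[[0,0,0],0]])

```text
clock: 16.05
position: [0.556, 0.2989, 0.1993]
tcp_rot: [-1.566, 0.001, -1.346]
contact_force: [-0.5, 0.3, 0.1]
width: 0.0
```

```bash
python3 - <<'E'
from h import *
a=cv2.imread("pics/scene0.png");b=robot.camera("scene")[:,:,::-1]
h=25;u,v=430,285
f=lambda im,g:np.clip(cv2.resize(im[v-h:v+h,u-h:u+h],(400,400),interpolation=cv2.INTER_CUBIC).astype(float)*g,0,255).astype(np.uint8)
cv2.imwrite("pics/c3.png",np.hstack([f(a,1),f(b,1.8)]));print(robot.observe()['position'])
E
```

```text
[0.55528657 0.29862412 0.19711251]
```

View pics/c3.png

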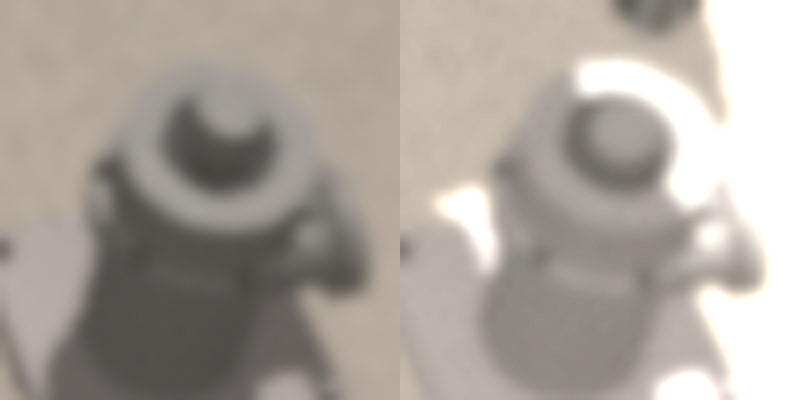

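The stem now sits about 2 px lower, near (430, 276), so it is home. Three things look like the gauge in the top view: the grey box at (405, 225) and red ones at (396, 296) and (457, 312). The grey one fits the description, and the enlarged crop above showed its grey body, dial and square key.

Call:
jog_arm(series=[[[0,-4,0],0],[[0,-4.5,0],0],[[0,-4.5,0],0],[[0,-4.5,0],0],[[0,-4.5,0],0]])

```text
clock: 16.6
position: [0.554, 0.0768, 0.1943]
tcp_rot: [-1.573, 0.0, -1.346]
contact_force: [1.7, 0.1, -0.2]
width: -0.0002
```

Call:
jog_arm(series=[[[-0.4,-4.5,0],0],[[-0.4,-4.5,0],0],[[-0.5,-4.5,0],0],[[-0.5,-4.5,0],0],[[-0.5,-4.5,0],0]])

```text
clock: 17.1
position: [0.5309, -0.1481, 0.1943]
tcp_rot: [-1.573, 0.001, -1.346]
contact_force: [0.5, -0.0, -0.2]
width: -0.0005
```

Call:
jog_arm(series=[[[-0.5,-4.5,0],0],[[-0.4,-4.5,-1],0],[[-0.1,-4.5,-1.5],0],[[0,0,-1.5],0],[[0,0,0],0]])

```text
clock: 17.6
position: [0.5203, -0.2818, 0.1524]
tcp_rot: [-1.575, 0.004, -1.348]
contact_force: [-0.4, -0.0, -0.2]
width: 0.0003
```

```bash
python3 look.py g1
```

```text
[ 0.52027876 -0.2818091   0.15235952] [-0.44607299 -0.03405646 -0.24517712]
```

View pics/g1.png

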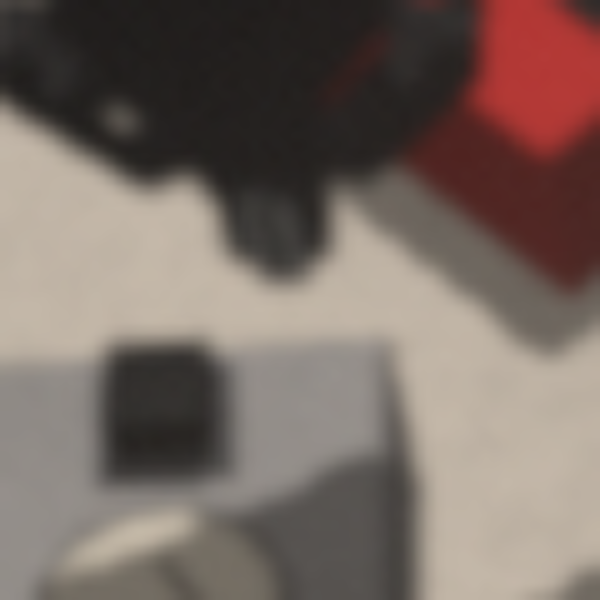

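Call:
jog_arm(series=[[[0.1,-2.3,0],0],[[0,-2.2,0],0],[[0,0,-1.5],0],[[0,0,-1],0],[[0,0,0],0]])

```text
clock: 18.15
position: [0.5225, -0.3259, 0.1293]
tcp_rot: [-1.572, 0.002, -1.346]
contact_force: [-0.2, -0.3, -0.3]
width: -0.0001
```

```bash
python3 look.py g2
```

```text
[ 0.52249108 -0.3259238   0.12927073] [-0.18425526 -0.25413661 -0.3428417 ]
```

View pics/g2.png

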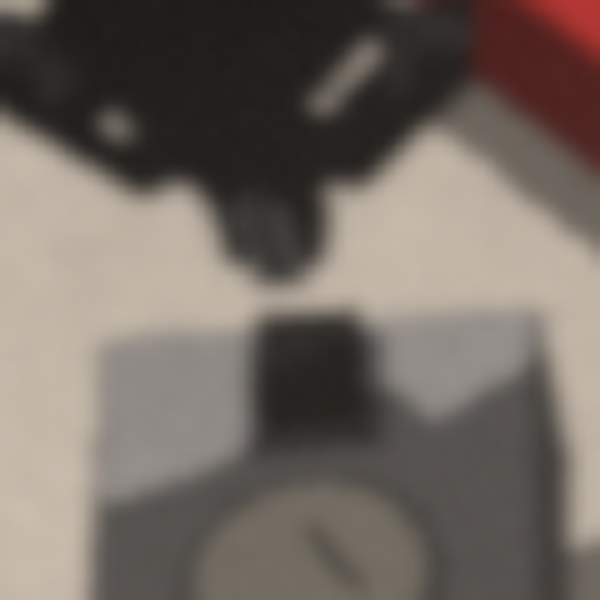

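Call:
jog_arm(series=[[[0.2,0.3,-1],0],[[0,0,-1],0],[[0,0,-0.5],0],[[0,0,0],0]])

```text
clock: 18.6
position: [0.5247, -0.3232, 0.1045]
tcp_rot: [-1.572, 0.001, -1.346]
contact_force: [0.7, -0.3, 0.1]
width: 0.0004
```

```bash
python3 look.py g3
```

```text
[ 0.5246935  -0.32317936  0.10445393] [ 0.74501232 -0.2777922   0.07231112]
```

View pics/g3.png

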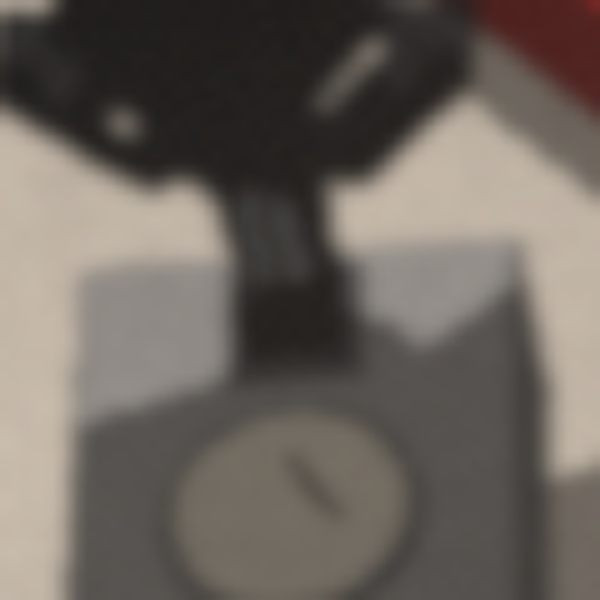

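Call:
jog_arm(series=[[[0,0.1,-0.6],0],[[0,0,-0.4],0],[[0,0,-0.3],0],[[0,0,-0.2],0],[[0,0,0],0]])

```text
clock: 19.15
position: [0.5248, -0.3225, 0.0901]
tcp_rot: [-1.571, 0.0, -1.346]
contact_force: [0.9, -0.2, 0.6]
width: -0.0002
```

Call:
jog_arm(series=[[[0,0,-0.2],0],[[0,0,-0.1],0],[[0,0,0],0]])

```text
clock: 19.45
position: [0.5249, -0.3225, 0.0873]
tcp_rot: [-1.571, -0.0, -1.346]
contact_force: [-0.0, 0.8, 0.8]
width: -0.0002
```

Call:
jog_arm(series=[[[0,0,-0.1],0],[[0,0,-0.1],0],[[0,0,0],0]])

```text
clock: 19.75
position: [0.5249, -0.3225, 0.0853]
tcp_rot: [-1.571, -0.0, -1.346]
contact_force: [-0.5, 0.2, -0.0]
width: -0.0
```

Call:
jog_arm(series=[[[0,0,-0.1],0],[[0,0,-0.1],0],[[0,0,0],0]])

```text
clock: 20.05
position: [0.525, -0.3226, 0.0834]
tcp_rot: [-1.571, -0.0, -1.346]
contact_force: [1.2, 0.7, 2.3]
width: -0.0005
```

Call:
jog_arm(series=[[[0,0,-0.1],0],[[0,0,-0.1],0],[[0,0,0],0]])

```text
clock: 20.35
position: [0.525, -0.3226, 0.0813]
tcp_rot: [-1.571, -0.0, -1.346]
contact_force: [0.3, -1.2, 1.5]
width: 0.0
```

Call:
jog_arm(series=[[[0,0,-0.1],0],[[0,0,-0.1],0],[[0,0,0],0]])

```text
clock: 20.65
position: [0.525, -0.3226, 0.0793]
tcp_rot: [-1.571, -0.0, -1.346]
contact_force: [0.7, 0.9, 2.0]
width: 0.0
```

Call:
jog_arm(series=[[[0,0,-0.1],0],[[0,0,-0.1],0],[[0,0,0],0]])

```text
clock: 20.95
position: [0.525, -0.3226, 0.0773]
tcp_rot: [-1.571, -0.0, -1.346]
contact_force: [1.3, 0.6, 2.4]
width: -0.0
```

Call:
jog_arm(series=[[[0,0,-0.1],0],[[0,0,-0.1],0],[[0,0,0],0]])

```text
clock: 21.25
position: [0.525, -0.3226, 0.0753]
tcp_rot: [-1.571, -0.0, -1.346]
contact_force: [1.0, 0.3, 2.6]
width: -0.0001
```

Call:
jog_arm(series=[[[0,0,-0.1],0],[[0,0,-0.1],0],[[0,0,0],0]])

```text
clock: 21.55
position: [0.525, -0.3226, 0.0734]
tcp_rot: [-1.571, -0.0, -1.346]
contact_force: [0.7, -0.1, 4.4]
width: 0.0002
```

Call:
jog_arm(series=[[[0,0,-0.1],0],[[0,0,0],0]])

```text
clock: 21.75
position: [0.525, -0.3226, 0.0726]
tcp_rot: [-1.571, -0.0, -1.346]
contact_force: [0.5, 0.3, 6.5]
width: -0.0001
```

Call:
jog_arm(series=[[[0,0,-0.1],0],[[0,0,0],0],[[0,0,0],0]])

```text
clock: 22.05
position: [0.525, -0.3226, 0.0718]
tcp_rot: [-1.57, -0.0, -1.346]
contact_force: [-0.2, 1.1, 7.6]
width: 0.0001
```

Home. I'll lift away toward +y, keep clear of everything, and check before handing in.

Call:
jog_arm(series=[[[0,0,0.8],0],[[0,0,3],0],[[0,0,4],0],[[0,0,4],0],[[0,0,3],0]])

```text
clock: 22.55
position: [0.5249, -0.3225, 0.222]
tcp_rot: [-1.57, -0.001, -1.346]
contact_force: [-0.3, 0.7, -0.1]
width: 0.0
```

Call:
jog_arm(series=[[[-1,4,1],0],[[-1,4,1],0],[[-1,4,0],0],[[-1,4,0],0],[[0,0,0],0]])

```text
clock: 23.05
position: [0.4833, -0.1589, 0.2399]
tcp_rot: [-1.572, 0.001, -1.343]
contact_force: [-0.2, 0.0, 0.1]
width: 0.0001
```

```bash
python3 - <<'E'
from h import *
for n in("scene","top"):
    b=robot.camera(n)[:,:,::-1]; cv2.imwrite(f"pics/{n}9.png",b)
a=cv2.imread("pics/scene0.png");b=cv2.imread("pics/scene9.png")
h=25
f=lambda im,u,v:cv2.resize(im[v-h:v+h,u-h:u+h],(260,260),interpolation=cv2.INTER_CUBIC)
P=((313,283),(430,285),(196,255))
cv2.imwrite("pics/c9.png",np.vstack([np.hstack([f(i,*p) for p in P]) for i in(a,b)]))
s=robot.observe();print(s['position'],s['contact_force'],s['clock'])
E
```

```text
[ 0.48488277 -0.16198195  0.23985013] [ 0.76780606 -0.21829803  0.68943292] 23.15
```

View pics/c9.png

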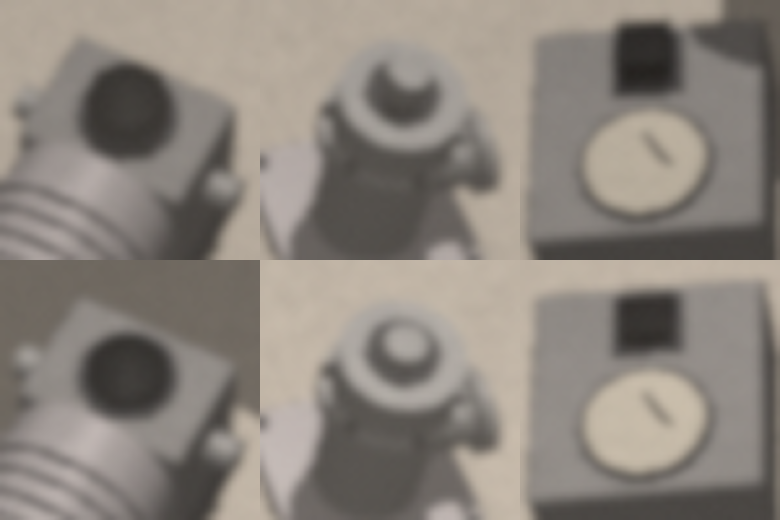

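View pics/scene9.png

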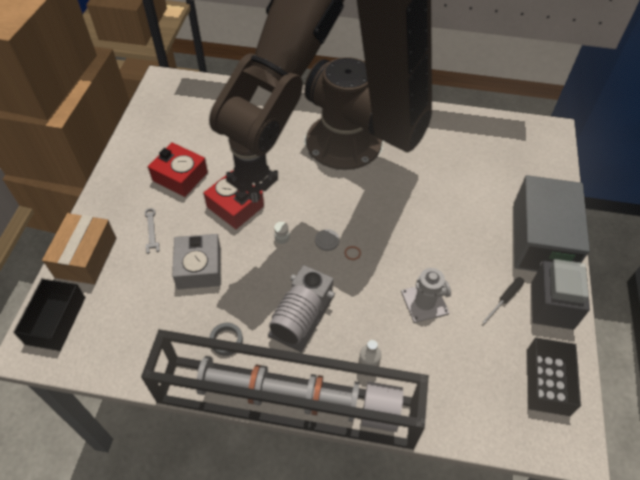

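All three keys show lower than at the start, the gauge and bystanders are where they were, and the arm is clear of everything. Handing in.

```bash
python3 - <<'E'
from rig import robot
print(robot.job_done())
E
```

```text
the job is handed in; nothing more can be done
None
```

I pressed all three keys home with the shut fingertips, in order: pump key, valve stem, then the square key on the grey gauge box. The job is handed in; no verdict is reported.

**Force:** each key slid at about 2 N, then the force rose steeply against the stop. I stopped pressing at 7.6–8.0 N each time, against the 20 N limit.

**Last checks:** the final pictures, compared with the first ones, show all three keys lower. The gauge box and the visible bystanders are where they were. The arm is clear of everything, and the final clock was about 23 s of the 54 s.

**What disagreed:**
- **Contact height:** contact came about 25 mm lower in the reported TCP height than the stated 17 mm fingertip offset implies. It was the same for all three keys, so I went by force instead.
- **Cameras:** the two cameras differed by about 10 mm on the key tops, although they agreed to a few mm at bench level. I fine-aligned each press from the scene camera.

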